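# Mount a polishing sleeve on the inclined spindle of a glass-polishing machine

## Robot

A 6-joint arm with a two-finger parallel gripper is mounted at the origin on the work surface. World frame = base frame: x ahead of the robot, y to its left, z up, the work surface at z = 0. Lengths are in m, angles in rad, forces in N, time in s.
With the tool pointing down it reaches from about 0.275 to 0.825 m from the base axis. Payload 5.2 kg.
Tool frame: the origin (TCP) lies at the very end of the fingers, on their centre line; the grasp point (between the pads) lies 19 mm behind it; z points along the fingers, y is the line along which they close (so a half turn about z gives the same grasp; the last joint's range is limited). The gripper opens to 93 mm and grips with 3 to 60 N. Pads are 15 mm wide; open, the fingers measure 128 mm over their backs; the gripper's body (75 mm by 188 mm) begins 65 mm behind the grasp point.
Start: joints at [-1.427, 0.259, 1.535, -0, 1.348, -0.203], TCP at [0.187, -0.517, 0.194] pointing down, gripper open.
Joint ranges: [-3.14, 3.14], [-0.91, 2.08], [0.19, 2.58], [-1.22, 4.36], [0.22, 2.71], [-3.12, 3.12]. Speed limits (rad/s): [2.57, 2.57, 3.14, 3.14, 3.14, 3.14].

## Interface

Orientations are given as a rotation vector (axis times angle).
In Python, from plant import r gives the robot as it stands.
- The arm moves only by the tool move_arm, never from a script. Its arguments are lists of equal length, an entry for each row: "linear": the shift along the tool's x, y, z in cm, a list of three; "angular": the turn, a rotation vector about the tool's x, y, z in rad, a list of three; "gripper": the finger opening in cm, from 0 to 9.3. A call has 1 to 10 rows; each row shifts and turns the commanded pose from where the row before left it, along the tool's axes as they then stand; what a row does not reach is not made up. A row lasts 1/12 s, in which the tool goes at most 41.7 mm and 7.16 degrees, less where a joint would pass 70% of its speed; a pose out of reach is approached as far as the arm can. A call is refused whole if a number of a shift passes 4.17 or a number of a turn 0.125, either way. A call with a gripper value outside its range is refused whole. The fingers move at their own pace and stop on an object; "grip_force" is the grip in N (left out, the last holds). Time passes only in rows, so rows that do not move let the fingers close. It gives the time, the measured TCP pose, the force, the opening and the grip force at its end, in the units of the state.
- r.get_state(): the state, without advancing time (a new reading comes with each control period).
- r.snapshot(name): name is "side" or "top"; returns the picture (420x560x3 uint8, red, green, blue); there is no depth.
- r.camera_params(name): a dict with "K" (3x3 intrinsics, pixels), "R" (3x3) and "t" (3): a world point X has camera coordinates R X + t. Camera axes: x right, y down, z forward; pixel columns grow to the right and rows downward; lengths in m; the calibration is good to about 2 mm. A picture is of the moment at which its call begins. camera_params takes no time and is no camera call.
- r.job_done(): hands the job in; it is judged then, once.
The state is a dict: "time_s": time; "joints": joint angles; "qd": joint speeds; "joint_efforts": joint torques, N m; "eef_pos": TCP position; "tool_rot": TCP orientation; "force": force on the tool from outside, world axes, zero at the start; "moment": the same for the moment, N m; "grip_width": finger opening in m; "finger_force": force on a finger pad.
Only numpy, scipy, OpenCV 4.12 (cv2) and the standard library are available. Lean on these libraries where they do the work, as an engineer would, in place of code of your own. Each camera call takes 0.05 s, during which the arm holds its last target. There are 200 camera calls.

## Task

Turn the hand crank clockwise until the spindle carriage has come all the way out from under the clear splash hood and is against its stop. Then take the tall, slim polishing sleeve from among the things on the bench and push it fully home on the inclined spindle, against the shoulder, and let go. Leave the other sleeves, the glasses, the bottle and the brush where they stand, and do not run the carriage back.

Things in the scene. Friction and masses are not known exactly. Their poses are not given: they have to be found in the camera images.
- crank (a joint): Hand crank angle, rad, 0 to 13.96 (2.2 turns), growing clockwise seen from above. 0: carriage deepest under the hood; 13.96: fully out, hard stop. The carriage slides 8.6 mm per rad along the machine's -y, 120 mm in all. Starts at 0 to 2.5. Turning takes 2 to 3 N at the knob; it stays where it is left and friction holds the carriage.
- crank_knob (a point): Point on the crank's upright black grip, 8 mm below its top, on the grip's axis. The grip is a round post of diameter 22, 50 long, that spins freely on the crank arm, so it can be held from above with the tool kept at a constant orientation while it goes round. The arm's top lies 30 mm below this point. The circle has radius 45 about the hub. z up.
- crank_hub (a point): Point on the vertical crank axis at the same height as crank_knob (z 0.170). It is 170 mm to the machine's -y side of its origin. At crank 0 the knob lies towards the machine's +x from here, at angle a it is turned clockwise by a. The pedestal below has diameter 52; crank arm and hub top out 28 mm below this point. z up.
- machine: Fixed polishing machine, green bed 180 (x) by 440 (y) by 20. Origin: centre of the bed's underside, on the bench; x points away from the robot, y to the hood's side. In its frame the spindle's seat travels along x 0, z 130 mm, from y 120 (crank 0) to y 0 (crank 13.96). Position and yaw vary.
- hood (a point): Centre of the underside of the roof of the fixed clear splash hood, z 0.243. Axes as the machine. The roof spans x -100 to 100, y -67 to 65 mm from here, 14 thick with its edge bar. A clear sheet closes the back (+x) down to the bed; two posts 12 wide stand at its +y edge; open towards -x and -y.
- spindle: Inclined spindle on the carriage. Origin: centre of the shoulder face (diameter 44) where the sleeve seats, height 130. z runs out along the steel spigot, leaning 35 degrees from vertical to the machine's -x (robot side); y is the machine's y. Spigot: diameter 28 from z 0 to 40, then a cone to diameter 14 at z 52. Below the shoulder a housing of diameter 60 runs from z -10 to -95.
- spindle_home (a point): Point on the spindle's axis 35 mm above the shoulder's face: where the middle of the sleeve is when it is fully home. Same axes as the spindle.
- sleeve: The sleeve to mount: grey, rigid, open tube, outer diameter 44, bore 31, length 70, about 0.09 kg, standing upright. Origin: centre of its lower end; z along its axis. Both ends are alike; either may go on first.
- sleeve_mid (a point): Middle of that sleeve, on its axis, 35 mm from either end. Same axes.
- short_sleeve: Half-height sleeve of the same grey stuff: outer diameter 44, length 35. Origin: centre of its lower end. Bystander.
- wide_sleeve: Wide sleeve of the same grey stuff: outer diameter 62, bore 46, length 70. Origin: centre of its lower end. Bystander.
- tumbler_a: Heavy tumbler, slightly tapered, coloured cut glass: mouth outer diameter 70, height 85, about 0.25 kg, standing upright. Origin: centre of its underside. Bystander.
- tumbler_b: Heavy tumbler, slightly tapered, coloured cut glass: mouth outer diameter 70, height 85, about 0.25 kg, standing upright. Origin: centre of its underside. Bystander.
- tumbler_c: Heavy tumbler, slightly tapered, coloured cut glass: mouth outer diameter 70, height 85, about 0.25 kg, standing upright. Origin: centre of its underside. Bystander.
- bottle: White water bottle, diameter 64, height 190, upright. Origin: centre of its underside. Bystander.
- brush: Small brush lying on the bench, along its own x, 190 long, 42 wide, 20 high; origin on the bench at mid-length. Bystander.

How it is judged:
On the way, in this order (a step that is already met when the one before it is completed fails the run):
1. the carriage has been cranked out to its stop (crank above 13.56) while the sleeve is still off the spindle (value of joint crank above 13.56 rad and distance between sleeve_mid and spindle_home above 0.06 m), for 0.2 s.
2. the tall slim sleeve is fully home on the spindle (its middle within 5 mm of spindle_home, axes within 0.09 rad) (distance between sleeve_mid and spindle_home below 0.005 m and angle between the z axis of sleeve and the z axis of spindle, either way round below 0.09 rad), for 0.2 s.
At the end, for the whole second after the job is handed in: The tall slim sleeve sits on the spindle with its middle within 5 mm of spindle_home and its axis within 0.09 rad of the spindle's, at rest (under 0.02 m/s) and released, and the carriage is still out at its stop (crank above 13.56 rad) (all of step 2 and value of joint crank above 13.56 rad and linear speed of sleeve below 0.02 m/s); the robot touches nothing.
It fails at once if one of the other sleeves moved more than 30 mm or tipped over (distance of any of short_sleeve, wide_sleeve from where it was at the start of the episode above 0.03 m or angle between any of short_sleeve, wide_sleeve's own z axis and vertical above 0.5 rad).
It fails at once if a tumbler moved more than 30 mm or tipped over (distance of any of tumbler_a, tumbler_b, tumbler_c from where it was at the start of the episode above 0.03 m or angle between any of tumbler_a, tumbler_b, tumbler_c's own z axis and vertical above 0.5 rad).
It fails at once if the bottle moved more than 30 mm or tipped over (distance of bottle from where it was at the start of the episode above 0.03 m or angle between bottle's own z axis and vertical above 0.5 rad).
It fails at once if the brush moved more than 30 mm (distance of brush from where it was at the start of the episode above 0.03 m).
It also fails if it takes over 72 s, if anything falls off the work surface, if the arm or the gripper's body presses on something with over 40 N, if the wrist force passes 120 N, or if a joint passes its speed limit or range.

## Working session

There is one attempt and no reset: what is moved stays moved. The work goes in short steps, Python scripts to look and compute and a tool call to move; the robot and the scene stay as the last step left them, time stands still between calls to the robot, and variables do not carry over. Pictures are saved under pics/ and viewed, at most 10 in all, crops included, and the job is handed in when it is done.

Besides the shell and the picture viewer there is one more tool, called after ">>>" as name(argument=value, ...) on one line, values as JSON. move_arm: Moves the arm, as the interface text tells. Its arguments: {"type":"object","properties":{"linear":{"type":"array"},"angular":{"type":"array"},"gripper":{"type":"array"},"grip_force":{"type":"number"}},"required":["linear","angular","gripper"]}

```bash
mkdir -p pics; ls; python3 - <<'E'
from plant import r
import cv2,numpy as np
for n in("side","top"):
    p=r.camera_params(n); im=r.snapshot(n); cv2.imwrite(f"pics/{n}0.png",im[:,:,::-1])
    print(n,np.round(p["K"],1).tolist(),np.round(p["R"],3).tolist(),np.round(p["t"],3), "C",-p["R"].T@p["t"])
print(r.get_state())
E
```

```text
pics
side [[449.9, 0.0, 272.6], [0.0, 449.9, 214.6], [0.0, 0.0, 1.0]] [[-0.975, -0.224, -0.007], [-0.152, 0.684, -0.714], [0.164, -0.694, -0.701]] [0.491 0.224 0.991] C [0.34957404 0.64456444 0.85712369]
top [[503.4, 0.0, 271.0], [0.0, 503.4, 216.7], [0.0, 0.0, 1.0]] [[-0.021, -1.0, 0.002], [-0.984, 0.02, -0.179], [0.179, -0.006, -0.984]] [-0.036  0.569  1.458] C [ 0.2971197  -0.03869967  1.53605981]
{'time_s': 0.1, 'joints': array([-1.42682575e+00,  2.59252970e-01,  1.53597048e+00, -2.25239937e-05,
        1.34801095e+00, -2.02821726e-01]), 'qd': array([-0.00121677, -0.00142834, -0.00344874, -0.00049427,  0.00071223,
        0.00027627]), 'joint_efforts': array([ 2.17731635e-03, -4.38210440e+01, -2.84643835e+01,  7.21027446e-02,
        3.61655932e-02, -6.60373166e-05]), 'eef_pos': array([ 0.18685932, -0.51671275,  0.19281138]), 'tool_rot': array([-3.09286453e+00, -5.41738951e-01, -4.13669717e-05]), 'force': array([ 0.87505092, -0.29607703, -0.1498107 ]), 'moment': array([ 0.02843965, -0.02183681,  0.00711938]), 'finger_force': 0.0, 'grip_width': 0.09304051733832261}
```

View pics/side0.png

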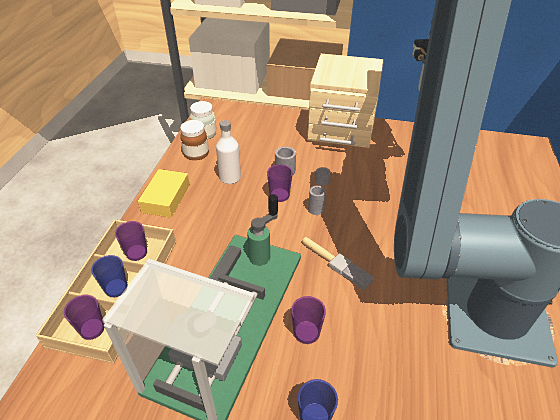

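View pics/top0.png

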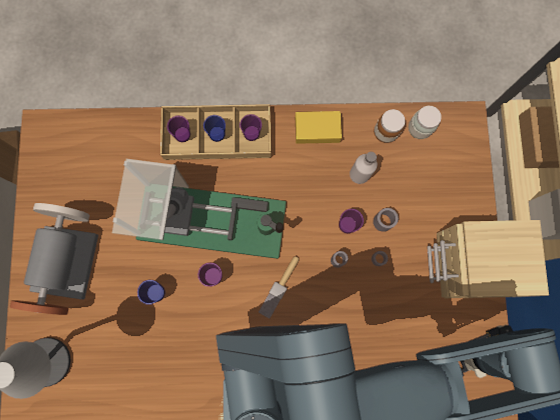

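The side view shows the slim sleeve at (316,200), the short one at (322,178) in shadow, the wide one at (286,160) and the crank knob at (273,205). In the top view they are at about (341,258), (380,258), (387,219) and (290,222). I'll enlarge both to get exact pixels.

```bash
cat > h.py <<'E'
from plant import r
import cv2,numpy as np
P={n:r.camera_params(n) for n in("side","top")}
def ray(n,u,v):
    p=P[n]; C=-p["R"].T@p["t"]; d=p["R"].T@np.linalg.solve(p["K"],[u,v,1.]); return C,d/np.linalg.norm(d)
def onz(n,u,v,z):
    C,d=ray(n,u,v); return C+d*(z-C[2])/d[2]
def tri(a,b):
    (C1,d1),(C2,d2)=ray("side",*a),ray("top",*b)
    s=np.linalg.lstsq(np.c_[d1,-d2],C2-C1,rcond=None)[0]; p,q=C1+s[0]*d1,C2+s[1]*d2
    return (p+q)/2,np.linalg.norm(p-q)
def proj(n,X):
    p=P[n]; c=p["K"]@(p["R"]@np.asarray(X)+p["t"]); return c[:2]/c[2]
def crop(im,x,y,w,h,s): return cv2.resize(im[y:y+h,x:x+w],None,fx=s,fy=s,interpolation=cv2.INTER_CUBIC)
E
python3 - <<'E'
from h import *
a=cv2.imread("pics/side0.png");b=cv2.imread("pics/top0.png")
A=crop(a,230,140,130,130,4);A=cv2.convertScaleAbs(A,alpha=1.6)
B=crop(b,265,195,140,80,5);B=cv2.convertScaleAbs(B,alpha=1.8)
cv2.imwrite("pics/sc.png",A);cv2.imwrite("pics/tc.png",B)
g=cv2.cvtColor(b,cv2.COLOR_BGR2HSV); m=cv2.inRange(g,(60,70,30),(90,255,255))
m[:,:180]=0; m[:180]=0;m[265:]=0;m[:,295:]=0
c=max(cv2.findContours(m,0,2)[0],key=cv2.contourArea)
print(cv2.minAreaRect(c),cv2.approxPolyDP(cv2.convexHull(c),3,True)[:,0].tolist())
E
```

```text
((231.47610473632812, 222.6806640625), (100.98697662353516, 57.527732849121094), 7.539444923400879) [[185, 189], [284, 201], [278, 256], [181, 245]]
```

View pics/sc.png

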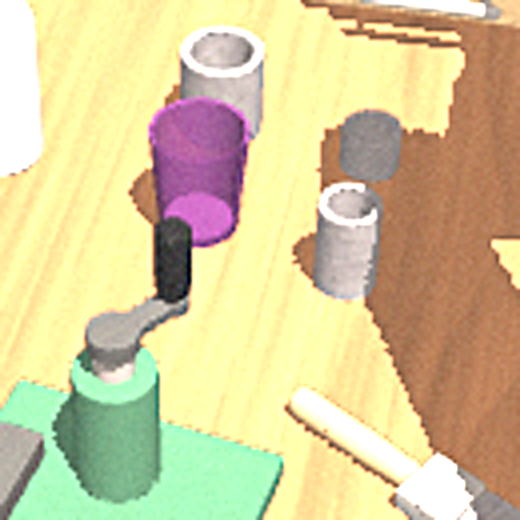

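View pics/tc.png

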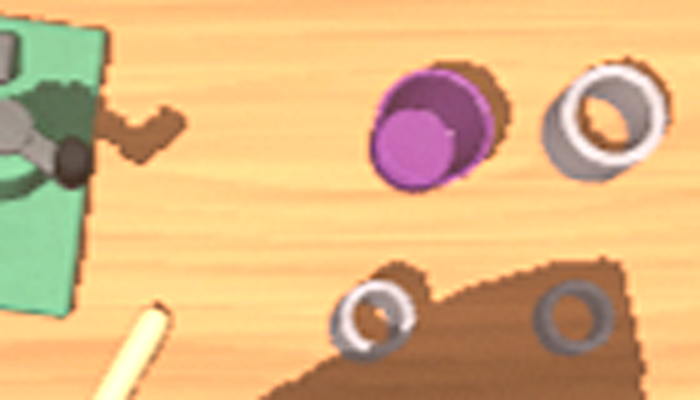

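The side crop shows the knob top at about (174,224) and the slim sleeve's rim centre at (349,204). In the top crop they are at (73,160) and (379,310). The bright tall slim sleeve and the half-height one in shadow are clearly different.

```bash
python3 - <<'E'
from h import *
S=lambda u,v:((u+.5)/4-.5+230,(v+.5)/4-.5+140)
T=lambda u,v:((u+.5)/5-.5+265,(v+.5)/5-.5+195)
K=tri(S(174,224),T(73,160)); print("knob top",K, onz("side",*S(174,224),.178),onz("top",*T(73,160),.178))
V=tri(S(349,204),T(379,311)); print("sleeve rim",V, onz("side",*S(349,204),.07),onz("top",*T(379,311),.07))
# hub top z .142, crop estimate
print("hub", onz("side",*S(113,332),.142),onz("top",*T(8,128),.142))
print("bed", [onz("top",*p,.02).round(4) for p in [(284.9,200.5),(278.5,257),(181,245.5),(185,189)]])
print("bedside corner",onz("side",*S(283,460),.02), onz("side",*S(18,382),.02))
print("wide",tri(S(221,50),T(615,115)),"tumb",tri(S(199,122),T(434,130)),"short",tri(S(372,127),T(574,310)))
b=cv2.imread("pics/top0.png");g=cv2.cvtColor(b,cv2.COLOR_BGR2HSV); m=cv2.inRange(g,(55,60,30),(90,255,255))
m[:,:180]=0; m[:180]=0;m[265:]=0;m[:,295:]=0
lo=[];hi=[];rt=[]
for x in range(190,275):
    y=np.where(m[:,x])[0]; hi.append((x,y[0]-.5)); lo.append((x,y[-1]+.5))
for y in list(range(206,220))+list(range(238,254)):
    x=np.where(m[y])[0]; rt.append((x[-1]+.5,y))
for nm,L in(("hi",hi),("lo",lo),("rt",rt)):
    W=np.array([onz("top",*p,.02)[:2] for p in L],np.float32)
    f=cv2.fitLine(W,cv2.DIST_HUBER,0,.01,.01).ravel(); print(nm,f,np.arctan2(f[1],f[0]))
E
```

```text
knob top (array([ 0.51523599, -0.06834608,  0.19638616]), np.float64(0.0029102120224930687)) [ 0.52137682 -0.08831074  0.178     ] [ 0.51674066 -0.06887312  0.178     ]
sleeve rim (array([ 0.44069386, -0.24757846,  0.0713169 ]), np.float64(0.0008676557802148615)) [ 0.44040927 -0.24903393  0.07      ] [ 0.44125919 -0.24776472  0.07      ]
hub [ 0.54364999 -0.03229291  0.142     ] [ 0.54153562 -0.03356352  0.142     ]
bed [array([ 0.6233, -0.0919,  0.02  ]), array([ 0.4494, -0.0681,  0.02  ]), array([0.4905, 0.2264, 0.02  ]), array([0.666, 0.216, 0.02 ])]
bedside corner [ 0.44882076 -0.06439577  0.02      ] [ 0.62468331 -0.0914873   0.02      ]
wide (array([ 0.55534462, -0.39210246,  0.07295537]), np.float64(0.0025277616851994596)) tumb (array([ 0.5461066 , -0.28083628,  0.09507104]), np.float64(0.005172982310387285)) short (array([ 0.44146097, -0.3680694 ,  0.04098497]), np.float64(0.001670139548326562))
hi [0.15040193 0.98862493 0.64746535 0.07091288] 1.4198215
lo [0.15125325 0.98849505 0.4699078  0.08547962] 1.4189603
rt [ 0.98866    -0.15017144  0.5415548  -0.08095688] -0.15074168
```

```bash
python3 - <<'E'
from h import *
S=lambda u,v:((u+.5)/4-.5+230,(v+.5)/4-.5+140)
T=lambda u,v:((u+.5)/5-.5+265,(v+.5)/5-.5+195)
for v in(285,292,300): print(v,onz("side",*S(174,v),.14))
a=cv2.imread("pics/side0.png");b=cv2.imread("pics/top0.png")
for n,im,(x0,x1,y0,y1) in(("side",a,(262,285,190,220)),("top",b,(270,295,215,240))):
    c=im[y0:y1,x0:x1]; m=cv2.inRange(c,(0,0,0),(45,45,45))
    print(n,"\n".join(''.join('#' if q else '.' for q in row)+f" {y0+i}" for i,row in enumerate(m)))
h=np.array([.5435,-.0315])
for k in np.arange(0,2.6,.25):
    ux=np.array([.98856,-.1508]);uy=np.array([.1508,.98856])
    q=h+.045*(np.cos(k)*ux-np.sin(k)*uy); print(k,q.round(4),proj("side",[*q,.178]).round(1),proj("side",[*q,.14]).round(1),proj("top",[*q,.178]).round(1))
E
```

```text
285 [ 0.5193491 -0.0784433  0.14     ]
292 [ 0.51806491 -0.07283086  0.14      ]
300 [ 0.51660972 -0.06647111  0.14      ]
side ....................... 190
....................... 191
....................... 192
....................... 193
....................... 194
........#.............. 195
.......#..#.##......... 196
.......#...#..##....... 197
.......##......#....... 198
.......##......#....... 199
.......###..####....... 200
.......###.#####....... 201
.......#########....... 202
.......#########....... 203
.......#########....... 204
.......#########....... 205
.......#########....... 206
.......#####.###....... 207
.......#########....... 208
.......#########....... 209
.......#########....... 210
.......#####..#........ 211
........#######........ 212
........#######........ 213
.......#######......... 214
..........##........... 215
....................... 216
....................... 217
....................... 218
....................... 219
top ......................... 215
......................... 216
......................... 217
......................... 218
........
[... 628 characters left out ...]
0.588  -0.0383] [238.5 206.1] [239.5 218.4] [267.5 201.3]
0.25 [ 0.5849 -0.0491] [241.2 203.1] [242.1 215.3] [271.4 202.3]
0.5 [ 0.5793 -0.0588] [244.8 200.5] [245.6 212.8] [275.  204.3]
0.75 [ 0.5714 -0.0668] [249.2 198.7] [249.9 210.9] [278. 207.]
1.0 [ 0.5618 -0.0726] [254.  197.6] [254.6 209.8] [280.2 210.4]
1.25 [ 0.5511 -0.0759] [259.  197.3] [259.4 209.6] [281.4 214.2]
1.5 [ 0.5399 -0.0764] [263.9 197.9] [264.2 210.1] [281.7 218.2]
1.75 [ 0.5289 -0.0741] [268.4 199.3] [268.6 211.5] [281.  222.2]
2.0 [ 0.5188 -0.0691] [272.3 201.4] [272.4 213.7] [279.3 225.8]
2.25 [ 0.5103 -0.0618] [275.4 204.2] [275.4 216.4] [276.7 229. ]
2.5 [ 0.5038 -0.0527] [277.3 207.4] [277.3 219.7] [273.4 231.4]
```

The knob fits crank ≈ 2.0, with the top view consistent and the side view about 5 mm off. The sleeve is at (0.441,-0.248), its rim triangulates to 71 mm against 70, and the machine's yaw is -0.151. Next I'll work out the moves.

```bash
cat >> h.py <<'E'
from scipy.spatial.transform import Rotation as Ro
ux=np.array([.98856,-.1508,0]);uy=np.array([.1508,.98856,0]);uz=np.array([0,0,1.])
DOWN=np.c_[uy,ux,-uz]
def tilt(a): # tool z = -spindle axis at lean a
    s=-np.sin(a)*ux+np.cos(a)*uz; return np.c_[uy,np.cross(-s,uy),-s]
def to(p=None,R=None):
    s=r.get_state(); C=Ro.from_rotvec(s["tool_rot"]).as_matrix()
    if R is not None: print("turn",Ro.from_matrix(C.T@R).as_rotvec().round(4))
    if p is not None: print("shift cm (cur axes)",(100*C.T@(np.array(p)-s["eef_pos"])).round(2), "in target axes" , None if R is None else (100*R.T@(np.array(p)-s["eef_pos"])).round(2))
    print("t",s["time_s"],"pos",s["eef_pos"].round(4),"F",s["force"].round(1),"w",s["grip_width"].round(4))
E
python3 -c "
from h import *
to([.518,-.071,.205],DOWN)"
```

```text
turn [-0.0013 -0.0011 -1.0726]
shift cm (cur axes) [ 46.29 -30.66  -1.16] in target axes [49.05 26.01 -1.22]Traceback (most recent call last):
  File "<string>", line 3, in <module>
    to([.518,-.071,.205],DOWN)
    ~~^^^^^^^^^^^^^^^^^^^^^^^^
  File "h.py", line 24, in to
    print("t",s["time_s"],"pos",s["eef_pos"].round(4),"F",s["force"].round(1),"w",s["grip_width"].round(4))
                                                                                  ^^^^^^^^^^^^^^^^^^^^^
AttributeError: 'float' object has no attribute 'round'
```

>>> move_arm(linear=[[0,0,-0.4],[0,0,-0.4],[0,0,-0.4],[0,0,0],[0,0,0],[0,0,0],[0,0,0],[0,0,0],[0,0,0]], angular=[[0,0,-0.119],[0,0,-0.119],[0,0,-0.119],[0,0,-0.119],[0,0,-0.119],[0,0,-0.119],[0,0,-0.119],[0,0,-0.119],[0,0,-0.12]], gripper=[9.3,9.3,9.3,9.3,9.3,9.3,9.3,9.3,9.3])

```text
time_s: 0.85
eef_pos: [0.1869, -0.5169, 0.205]
tool_rot: [-2.377, -2.053, -0.001]
force: [0.7, 0.3, -0.1]
grip_width: 0.0927
finger_force: 0.0
```

>>> move_arm(linear=[[3.27,1.73,0],[3.27,1.73,0],[3.27,1.73,0],[3.27,1.73,0],[3.27,1.73,0],[3.27,1.73,0],[3.27,1.73,0],[3.27,1.73,0],[3.27,1.73,0],[3.27,1.73,0]], angular=[[0,0,0],[0,0,0],[0,0,0],[0,0,0],[0,0,0],[0,0,0],[0,0,0],[0,0,0],[0,0,0],[0,0,0]], gripper=[9.3,9.3,9.3,9.3,9.3,9.3,9.3,9.3,9.3,9.3])

```text
time_s: 1.68
eef_pos: [0.408, -0.2184, 0.2054]
tool_rot: [-2.384, -2.046, 0.0]
force: [0.9, 0.1, 0.6]
grip_width: 0.0931
finger_force: 0.0
```

```bash
sed -i 's/s\["grip_width"\].round(4)/round(s["grip_width"],4)/' h.py; python3 -c "
from h import *
to([.518,-.071,.205],DOWN)"
```

```text
turn [-0.0003 -0.0002 -0.0008]
shift cm (cur axes) [16.24  8.64  0.04] in target axes [16.23  8.65  0.04]
t 1.6833 pos [ 0.408  -0.2184  0.2054] F [0.9 0.1 0.6] w 0.0931
```

>>> move_arm(linear=[[3.25,1.73,0],[3.25,1.73,0],[3.25,1.73,0],[3.25,1.73,0],[3.24,1.73,0],[0,0,0],[0,0,0]], angular=[[0,0,0],[0,0,0],[0,0,0],[0,0,0],[0,0,0],[0,0,0],[0,0,0]], gripper=[9.3,9.3,9.3,9.3,9.3,9.3,9.3])

```text
time_s: 2.27
eef_pos: [0.5178, -0.0711, 0.2049]
tool_rot: [-2.379, -2.051, 0.001]
force: [-0.6, -0.3, -0.4]
grip_width: 0.0928
finger_force: 0.0
```

```bash
python3 - <<'E'
from h import *
to([.518,-.071,.148],DOWN)
a=r.snapshot("side")[:,:,::-1];b=r.snapshot("top")[:,:,::-1]
A=crop(a,220,120,130,130,4);B=crop(b,230,190,65,65,4)
im=np.zeros((520,780,3),np.uint8);im[:,:520]=A;im[:260,520:]=B
cv2.imwrite("pics/over.png",cv2.convertScaleAbs(im,alpha=1.4))
E
```

```text
turn [-0.0013 -0.0001  0.0035]
shift cm (cur axes) [0.01 0.03 5.69] in target axes [0.01 0.02 5.69]
t 2.2667 pos [ 0.5178 -0.0711  0.2049] F [-0.6 -0.3 -0.4] w 0.0928
```

View pics/over.png

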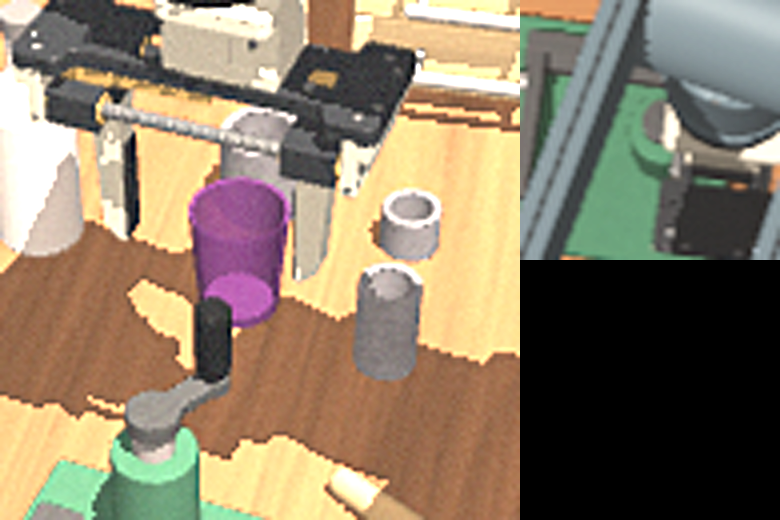

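The picture shows the fingers straddling the knob (top at about (213,305) in the crop). The tips are at (125,236) and (305,277). I'll compare that with the projected TCP.

```bash
python3 - <<'E'
from h import *
s=r.get_state();t=s["eef_pos"]
for d in(-.055,0,.055):
    for dy in(-.008,.008): print(d,dy,((proj("side",t+d*ux+dy*uy)-[220,120]+.5)*4-.5).round(0))
for z in(.205,.178,.14): print(z,((proj("side",[.518,-.071,z])-[220,120]+.5)*4-.5).round(0))
E
```

```text
-0.055 -0.008 [316. 302.]
-0.055 0.008 [306. 320.]
0 -0.008 [221. 278.]
0 0.008 [210. 296.]
0.055 -0.008 [129. 254.]
0.055 0.008 [117. 272.]
0.205 [213. 289.]
0.178 [213. 325.]
0.14 [213. 374.]
```

```bash
python3 - <<'E'
from h import *
# roof corners: side / top pairs (far -y end: +x corner, -x corner ; +y end)
for a,b in(((145,262),(175,165)),((257,293),(165,239)),((107,320),(127,160)),((213,364),(113,235))): print(tri(a,b))
# bottle top cap centre side, top; bottle
print("bottle",tri((225.5,125),(371,157)))
E
```

```text
(array([0.67938847, 0.20557875, 0.24943787]), np.float64(0.006832004275331249))
(array([0.47724924, 0.22721451, 0.25071833]), np.float64(0.002915785999571211))
(array([0.68985786, 0.33003411, 0.25463579]), np.float64(0.001621880150327659))
(array([0.49876598, 0.36204582, 0.2532671 ]), np.float64(0.014523634425205184))
bottle (array([ 0.70747711, -0.32971848,  0.18390071]), np.float64(0.0003388738845371174))
```

The calibration is sound: the roof and bottle heights check out within about 6 mm. The fingertips still look higher in the side view than the TCP projects. I'll descend partway and compare directly with the knob.

>>> move_arm(linear=[[0,0,1.2],[0,0,1.2],[0,0,1.2],[0,0,1.2],[0,0,0.9],[0,0,0]], angular=[[0,0,0],[0,0,0],[0,0,0],[0,0,0],[0,0,0],[0,0,0]], gripper=[9.3,9.3,9.3,9.3,9.3,9.3])

```text
time_s: 2.87
eef_pos: [0.5157, -0.0737, 0.1467]
tool_rot: [-2.384, -2.042, 0.003]
force: [-0.6, -0.4, -0.6]
grip_width: 0.093
finger_force: 0.0
```

```bash
python3 - <<'E'
from h import *
to([.518,-.071,.148],DOWN)
a=r.snapshot("side")[:,:,::-1]
cv2.imwrite("pics/down.png",cv2.convertScaleAbs(crop(a,225,145,95,95,6),alpha=1.4))
t=r.get_state()["eef_pos"]
for d in(-.055,.055):
    for dy in(-.008,.008): print(d,dy,((proj("side",t+d*ux+dy*uy)-[225,145]+.5)*6-.5).round(0))
E
```

```text
turn [-0.0036 -0.0005 -0.0029]
shift cm (cur axes) [ 0.31  0.19 -0.13] in target axes [ 0.3   0.19 -0.13]
t 2.8667 pos [ 0.5157 -0.0737  0.1467] F [-0.6 -0.4 -0.6] w 0.093
-0.055 -0.008 [440. 416.]
-0.055 0.008 [426. 444.]
0.055 -0.008 [171. 344.]
0.055 0.008 [154. 370.]
```

View pics/down.png

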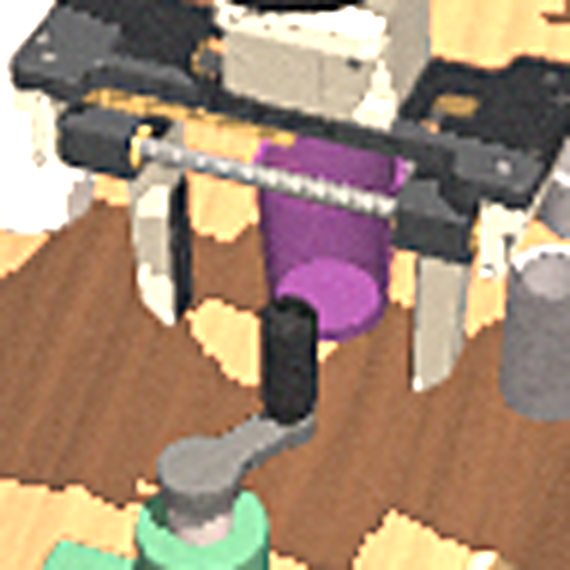

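The knob stands between the fingers: tips at (168,322) and (420,390), knob at (290,300–420). Closing gently will test it, since the fingers should stop at about 22 mm.

>>> move_arm(linear=[[0,0,0],[0,0,0],[0,0,0],[0,0,0],[0,0,0],[0,0,0],[0,0,0],[0,0,0],[0,0,0],[0,0,0]], angular=[[0,0,0],[0,0,0],[0,0,0],[0,0,0],[0,0,0],[0,0,0],[0,0,0],[0,0,0],[0,0,0],[0,0,0]], gripper=[1.5,1.5,1.5,1.5,1.5,1.5,1.5,1.5,1.5,1.5], grip_force=8)

```text
time_s: 3.75
eef_pos: [0.5176, -0.0728, 0.1485]
tool_rot: [-2.384, -2.046, 0.0]
force: [0.4, -0.4, -0.4]
grip_width: 0.0312
finger_force: 0.0
```

```bash
python3 - <<'E'
from h import *
to([.518,-.071,.148],DOWN); s=r.get_state(); print(s["finger_force"],s["moment"])
a=r.snapshot("side")[:,:,::-1]
cv2.imwrite("pics/closed.png",cv2.convertScaleAbs(crop(a,225,145,95,95,6),alpha=1.4))
E
```

```text
turn [-0.0001  0.     -0.0006]
shift cm (cur axes) [0.18 0.02 0.05] in target axes [0.18 0.02 0.05]
t 3.75 pos [ 0.5176 -0.0728  0.1485] F [ 0.4 -0.4 -0.4] w 0.0312
0.0 [-0.06526677 -0.12166726 -0.016257  ]
```

View pics/closed.png

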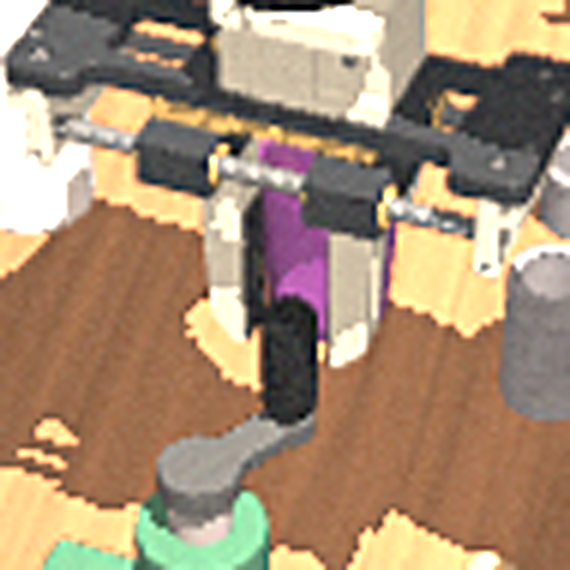

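The fingers are still closing, at 31 mm, and the knob at (290,300–420) is between or slightly in front of them. I'll keep closing.

>>> move_arm(linear=[[0,0,0],[0,0,0],[0,0,0],[0,0,0]], angular=[[0,0,0],[0,0,0],[0,0,0],[0,0,0]], gripper=[1.5,1.5,1.5,1.5], grip_force=8)

```text
time_s: 4.13
eef_pos: [0.5177, -0.0728, 0.1486]
tool_rot: [2.384, 2.046, 0.0]
force: [1.3, 0.9, -0.3]
grip_width: 0.0215
finger_force: 8.0
```

Gripped at 21.5 mm. I'll centre it along the pads with a small re-grip, in case it is held near their edge.

>>> move_arm(linear=[[0,0,0],[0,0,0],[0.4,0,0],[0,0,0],[0,0,0],[0,0,0],[0,0,0],[0,0,0]], angular=[[0,0,0],[0,0,0],[0,0,0],[0,0,0],[0,0,0],[0,0,0],[0,0,0],[0,0,0]], gripper=[2.8,2.8,2.8,1.5,1.5,1.5,1.5,1.5], grip_force=20)

```text
time_s: 4.8
eef_pos: [0.5183, -0.0686, 0.1486]
tool_rot: [-2.383, -2.046, -0.001]
force: [1.0, 1.9, 0.2]
grip_width: 0.0215
finger_force: 20.0
```

```bash
python3 - <<'E'
from h import *
to([.518,-.071,.148],DOWN); s=r.get_state(); print(s["finger_force"],s["moment"])
# crank rows: tool x=uy,y=ux ; knob rel hub = .045*(cos a ux - sin a uy) -> tool (x,y)=(-4.5 sin a, 4.5 cos a)
h=np.array([.5435,-.0315,0]);d=s["eef_pos"]-h; a0=np.arctan2(-d@uy,d@ux); print("a0",a0,"rad",np.hypot(d@ux,d@uy))
a=a0+.3*np.arange(0,42); p=4.5*np.c_[-np.sin(a),np.cos(a)]; print(np.diff(p,axis=0).round(2).tolist())
E
```

```text
turn [ 0.0001 -0.0005 -0.0006]
shift cm (cur axes) [-0.25  0.01  0.05] in target axes [-0.25  0.01  0.06]
t 4.8 pos [ 0.5183 -0.0686  0.1486] F [1.  1.9 0.2] w 0.0215
19.999407209688798 [ 0.3227855  -0.19572054 -0.01705649]
a0 2.017531129171954 rad 0.04483533921015178
[[0.76, -1.11], [1.05, -0.84], [1.25, -0.49], [1.34, -0.1], [1.31, 0.3], [1.16, 0.68], [0.91, 0.99], [0.58, 1.21], [0.19, 1.33], [-0.21, 1.33], [-0.59, 1.21], [-0.92, 0.98], [-1.17, 0.66], [-1.31, 0.29], [-1.34, -0.11], [-1.25, -0.5], [-1.04, -0.85], [-0.74, -1.12], [-0.38, -1.29], [0.02, -1.34], [0.41, -1.28], [0.77, -1.1], [1.06, -0.82], [1.26, -0.47], [1.34, -0.08], [1.31, 0.32], [1.15, 0.69], [0.89, 1.0], [0.56, 1.22], [0.17, 1.33], [-0.23, 1.33], [-0.61, 1.2], [-0.94, 0.96], [-1.18, 0.64], [-1.32, 0.27], [-1.34, -0.14], [-1.24, -0.53], [-1.03, -0.87], [-0.73, -1.13], [-0.36, -1.3], [0.04, -1.34]]
```

The width is unchanged, so the grip is centred. Radius 44.8 mm and crank 2.02 both agree. Cranking now.

>>> move_arm(linear=[[0.76,-1.11,0],[1.05,-0.84,0],[1.25,-0.49,0],[1.34,-0.1,0],[1.31,0.3,0],[1.16,0.68,0],[0.91,0.99,0],[0.58,1.21,0]], angular=[[0,0,0],[0,0,0],[0,0,0],[0,0,0],[0,0,0],[0,0,0],[0,0,0],[0,0,0]], gripper=[1.5,1.5,1.5,1.5,1.5,1.5,1.5,1.5])

```text
time_s: 5.47
eef_pos: [0.5363, 0.0124, 0.1485]
tool_rot: [2.382, 2.047, -0.005]
force: [-2.0, -7.7, 0.2]
grip_width: 0.0212
finger_force: 20.0
```

```bash
cat > ck.py <<'E'
from h import *
to(); s=r.get_state()
h=np.array([.5435,-.0315,0]);d=s["eef_pos"]-h; print("a",np.arctan2(-d@uy,d@ux)%6.2832,"rad",np.hypot(d@ux,d@uy),"radial F",(s["force"]@d)/np.hypot(*d[:2]))
E
python3 ck.py
```

```text
t 5.4667 pos [0.5363 0.0124 0.1485] F [-2.  -7.7  0.2] w 0.0212
a 4.399398934559196 rad 0.0445056570250974 radial F -6.736089115392871
```

>>> move_arm(linear=[[0.19,1.33,0],[-0.25,1.33,0],[-0.6,1.21,0],[-0.92,0.98,0],[-1.17,0.66,0],[-1.31,0.29,0],[-1.34,-0.11,0],[-1.25,-0.5,0],[-1.04,-0.85,0],[-0.74,-1.12,0]], angular=[[0,0,0],[0,0,0],[0,0,0],[0,0,0],[0,0,0],[0,0,0],[0,0,0],[0,0,0],[0,0,0],[0,0,0]], gripper=[1.5,1.5,1.5,1.5,1.5,1.5,1.5,1.5,1.5,1.5])

```text
time_s: 6.3
eef_pos: [0.5549, -0.0763, 0.1485]
tool_rot: [-2.384, -2.045, 0.0]
force: [1.6, 5.7, 1.0]
grip_width: 0.0213
finger_force: 20.0
```

>>> move_arm(linear=[[-0.38,-1.29,0],[0.02,-1.34,0],[0.41,-1.28,0],[0.77,-1.1,0],[1.06,-0.82,0],[1.26,-0.47,0],[1.34,-0.08,0],[1.31,0.32,0],[1.15,0.69,0],[0.89,1.0,0]], angular=[[0,0,0],[0,0,0],[0,0,0],[0,0,0],[0,0,0],[0,0,0],[0,0,0],[0,0,0],[0,0,0],[0,0,0]], gripper=[1.5,1.5,1.5,1.5,1.5,1.5,1.5,1.5,1.5,1.5])

```text
time_s: 7.13
eef_pos: [0.5228, 0.0073, 0.1485]
tool_rot: [2.383, 2.046, -0.006]
force: [-1.0, -5.2, 0.9]
grip_width: 0.0211
finger_force: 20.0
```

```bash
python3 ck.py
```

```text
t 7.1333 pos [0.5228 0.0073 0.1485] F [-1.  -5.2  0.9] w 0.0211
a 4.071011859516865 rad 0.04397085052197754 radial F -0.9269833425742519
```

>>> move_arm(linear=[[0.56,1.22,0],[0.17,1.33,0],[-0.23,1.33,0],[-0.61,1.2,0],[-0.94,0.96,0],[-1.18,0.64,0],[-1.32,0.27,0],[-1.34,-0.14,0],[-1.24,-0.53,0]], angular=[[0,0,0],[0,0,0],[0,0,0],[0,0,0],[0,0,0],[0,0,0],[0,0,0],[0,0,0],[0,0,0]], gripper=[1.5,1.5,1.5,1.5,1.5,1.5,1.5,1.5,1.5])

```text
time_s: 7.88
eef_pos: [0.5778, -0.063, 0.1486]
tool_rot: [2.383, 2.045, 0.001]
force: [1.5, 2.0, -0.6]
grip_width: 0.0211
finger_force: 20.0
```

>>> move_arm(linear=[[-0.52,-0.43,0],[-0.51,-0.44,0],[-0.37,-0.56,0],[-0.36,-0.57,0],[-0.2,-0.65,0],[-0.16,-0.65,0],[0,0,0],[0,0,0],[0,0,0]], angular=[[0,0,0],[0,0,0],[0,0,0],[0,0,0],[0,0,0],[0,0,0],[0,0,0],[0,0,0],[0,0,0]], gripper=[1.5,1.5,1.5,1.5,1.5,1.5,1.5,1.5,1.5])

```text
time_s: 8.63
eef_pos: [0.5452, -0.0773, 0.149]
tool_rot: [2.379, 2.043, 0.009]
force: [13.8, -0.7, -7.4]
grip_width: 0.0207
finger_force: 19.9
```

```bash
python3 ck.py
```

```text
t 8.6333 pos [ 0.5452 -0.0773  0.149 ] F [13.8 -0.7 -7.4] w 0.0207
a 1.3815912050677521 rad 0.045814167872408905 radial F -22.633634020532494
```

The crank is at 13.95, hard on its stop with 14 N reaction. Release and lift.

>>> move_arm(linear=[[0,0,0],[0,0,0],[0,0,0],[0,0,0],[0,0,0],[0,0,-2],[0,0,-2],[0,0,-2],[0,0,-1]], angular=[[0,0,0],[0,0,0],[0,0,0],[0,0,0],[0,0,0],[0,0,0],[0,0,0],[0,0,0],[0,0,0]], gripper=[6.4,6.4,6.4,6.4,6.4,6.4,6.4,6.4,6.4])

```text
time_s: 9.38
eef_pos: [0.5423, -0.0775, 0.221]
tool_rot: [2.382, 2.045, 0.002]
force: [1.3, -0.2, -0.3]
grip_width: 0.0639
finger_force: 0.0
```

```bash
python3 - <<'E'
from h import *
to([.441,-.2483,.2],DOWN)
b=r.snapshot("side")[:,:,::-1]; cv2.imwrite("pics/s2.png",b)
E
```

```text
turn [ 0.0025  0.0005 -0.0005]
shift cm (cur axes) [-18.41  -7.44   2.09] in target axes [-18.41  -7.44   2.1 ]
t 9.3833 pos [ 0.5423 -0.0775  0.221 ] F [ 1.3 -0.2 -0.3] w 0.0639
```

View pics/s2.png

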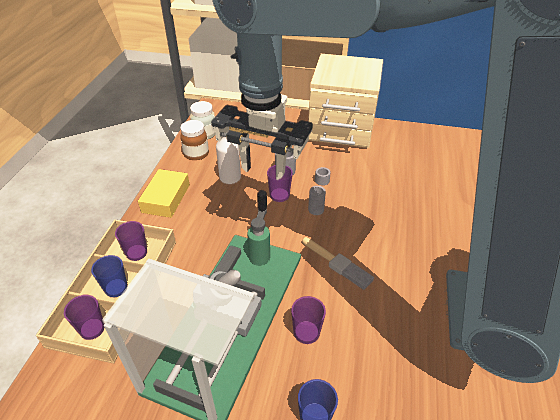

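The knob is now at (262,200) and the carriage is out: the spindle tip shows at (232,275), just clear of the hood. Now to the slim sleeve at (317,200).

>>> move_arm(linear=[[-3.07,-1.24,0],[-3.07,-1.24,0],[-3.07,-1.24,0],[-3.07,-1.24,0],[-3.07,-1.24,0],[-3.06,-1.24,0],[0,0,3],[0,0,3],[0,0,3]], angular=[[0,0,0],[0,0,0],[0,0,0],[0,0,0],[0,0,0],[0,0,0],[0,0,0],[0,0,0],[0,0,0]], gripper=[6.4,6.4,6.4,6.4,6.4,6.4,6.4,6.4,6.4])

```text
time_s: 10.18
eef_pos: [0.4395, -0.2486, 0.1271]
tool_rot: [2.386, 2.044, 0.0]
force: [-0.0, -0.4, -0.8]
grip_width: 0.0639
finger_force: 0.0
```

```bash
python3 - <<'E'
from h import *
to([.441,-.2483,.03],DOWN)
a=r.snapshot("side")[:,:,::-1]
cv2.imwrite("pics/sl.png",cv2.convertScaleAbs(crop(a,265,125,100,100,6),alpha=1.5))
E
```

```text
turn [ 0.0003  0.0001 -0.0026]
shift cm (cur axes) [0.06 0.14 9.71] in target axes [0.06 0.14 9.71]
t 10.1833 pos [ 0.4395 -0.2486  0.1271] F [-0.  -0.4 -0.8] w 0.0639
```

View pics/sl.png

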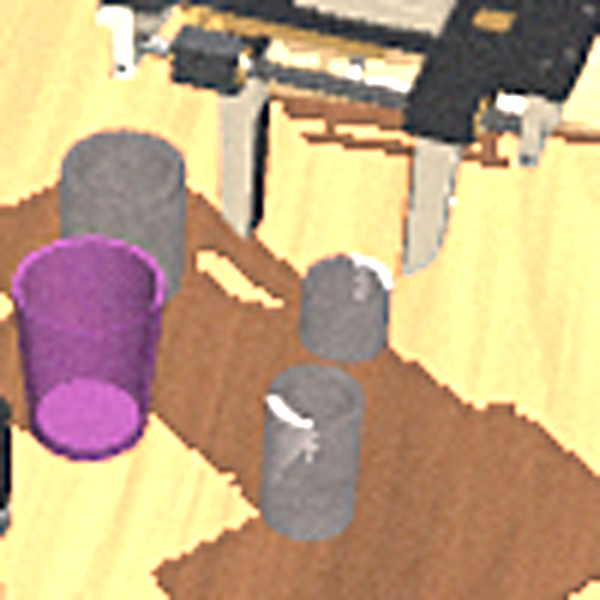

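The tips at (245,235) and (408,272) straddle the slim sleeve, rim centre (315,390), and nothing else is in the way. Descend and grip.

>>> move_arm(linear=[[0,0.1,2],[0,0,2],[0,0,2],[0,0,2],[0,0,1.7],[0,0,0],[0,0,0]], angular=[[0,0,0],[0,0,0],[0,0,0],[0,0,0],[0,0,0],[0,0,0],[0,0,0]], gripper=[6.4,6.4,6.4,6.4,6.4,6.4,6.4])

```text
time_s: 10.82
eef_pos: [0.4408, -0.2476, 0.0312]
tool_rot: [-2.381, -2.045, 0.001]
force: [-0.2, 0.6, -0.1]
grip_width: 0.0639
finger_force: 0.0
```

>>> move_arm(linear=[[0,0,0],[0,0,0],[0,0,0],[0,0,0],[0,0,0],[0,0,0]], angular=[[0,0,0],[0,0,0],[0,0,0],[0,0,0],[0,0,0],[0,0,0]], gripper=[3.8,3.8,3.8,3.8,3.8,3.8], grip_force=15)

```text
time_s: 11.32
eef_pos: [0.4418, -0.2488, 0.0325]
tool_rot: [2.382, 2.045, 0.0]
force: [-1.1, -0.4, 6.7]
grip_width: 0.0438
finger_force: 15.0
```

```bash
python3 -c "
from h import *
to([.441,-.2483,.03],DOWN); print(r.get_state()['joints'].round(3))"
```

```text
turn [ 0.0012  0.001  -0.0005]
shift cm (cur axes) [ 0.03 -0.09  0.25] in target axes [ 0.03 -0.08  0.25]
t 11.3167 pos [ 0.4418 -0.2488  0.0325] F [-1.1 -0.4  6.7] w 0.0438
[-0.733  0.353  1.845 -0.     0.942 -0.581]
```

>>> move_arm(linear=[[0,0,-2],[0,0,-3],[0,0,-3],[0,0,-3],[0,0,-3],[0,0,-3],[0,0,-3],[0,0,-2]], angular=[[0,0,0],[0,0,0],[0,0,0],[0,0,0],[0,0,0],[0,0,0],[0,0,0],[0,0,0]], gripper=[3.8,3.8,3.8,3.8,3.8,3.8,3.8,3.8])

```text
time_s: 11.98
eef_pos: [0.4419, -0.2486, 0.2546]
tool_rot: [2.381, 2.044, 0.001]
force: [0.7, -1.0, -0.7]
grip_width: 0.0442
finger_force: 15.0
```

```bash
python3 - <<'E'
from h import *
s=r.get_state()
R=tilt(np.radians(35)); sp=-R[:,2]; seat=np.array([.5435,-.0315,.13])+.17*uy
to(seat+sp*(.031+.09),R)
print("seat",seat,"axis",sp, "tip",seat+.052*sp)
a=r.snapshot("side")[:,:,::-1];b=r.snapshot("top")[:,:,::-1]
im=np.zeros((600,800,3),np.uint8)
A=crop(a,190,235,100,100,5);B=crop(b,170,170,60,100,5)
im[:500,:500]=A;im[:500,500:]=B
im=cv2.convertScaleAbs(im,alpha=1.3)
def mk(X,c):
    u=((proj("side",X)-[190,235]+.5)*5-.5).astype(int);v=((proj("top",X)-[170,170]+.5)*5-.5).astype(int)+[500,0]
    for q in(u,v):cv2.circle(im,tuple(int(i) for i in q),3,c,-1)
    print(u,v)
mk(seat+.052*sp,(0,0,255));mk(seat,(0,255,255))
cv2.imwrite("pics/sp.png",im)
E
```

```text
turn [-6.08e-01  1.90e-03 -1.00e-04]
shift cm (cur axes) [40.   -0.2   2.48] in target axes [40.   -1.6   1.99]
t 11.9833 pos [ 0.4419 -0.2486  0.2546] F [ 0.7 -1.  -0.7] w 0.0442
seat [0.569136  0.1365552 0.13     ] axis [-0.56701472  0.08649533  0.81915204] tip [0.53965123 0.14105296 0.17259591]
[237 201] [665 253]
[176 245] [683 214]
```

View pics/sp.png

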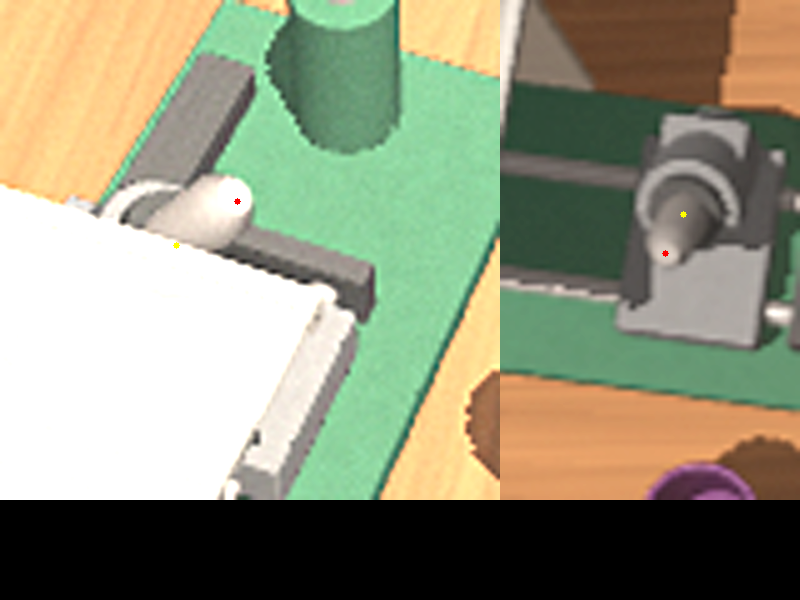

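The top crop shows the spigot tip at about (668,252) against a predicted (665,253), and the shoulder arc centred near 690 against 683. In the side crop the tip is about (235,197) against (237,201). So the spindle lies 2–3 mm towards -y of my model. I'll quantify that from edge pixels.

```bash
python3 - <<'E'
from h import *
b=cv2.cvtColor(r.snapshot("top"),cv2.COLOR_RGB2GRAY);a=cv2.cvtColor(r.snapshot("side"),cv2.COLOR_RGB2GRAY)
cv2.imwrite("pics/tg.png",b)
print("top cols 195-221")
for v in range(198,226): print(v,' '.join(f"{x:3d}" for x in b[v,194:222]))
print("side cols 210-246")
for v in range(266,290): print(v,' '.join(f"{x:3d}" for x in a[v,208:246]))
E
```

```text
top cols 195-221
198  50  52  51  51  54  61  64  66 111 124  96  84  80  79  78  78  76  73  71  67  70  92 118 131 114  68  48  54
199  53  51  51  51  57  63  64  71  89  92  84  82  81  79  79  76  76  72  70  69  64  65  86 119 112  59  50  52
200  51  52  51  52  58  64  59  71  83  83  82  82  80  79  78  75  74  71  69  67  64  61  61 105 108  52  52  53
201  51  50  50  50  55  63  70  79  83  79  78  77  77  75  73  69  68  69  68  66  63  61  56  81  81  49  54  54
202  49  49  50  49  58  61  71  81  84 106 128 134 133 133 132 117  89  69  63  63  62  60  57  59  58  51  52  52
203  66  62  62  57  57  67  78 103 127 133 134 133 134 132 132 131 130 122  91  58  57  58  56  53  54  52  52  55
204  77  75  74  68  60  93 123 131 134 135 126 114 108 107 115 124 134 132 125 104  73  54  55  55  53  52  52  56
205  87  87  86  73  74 112 131 132 117  85  68  61  57  58  61  72 101 126 132 129 111  69  54  55  54  53  52  59
206  80  80  81  71  98 128 132 119  88  73  74  73  73  72  65  54  56  80 117 134 131 102  50  52  53  52  54  61
207  67  68  66  78 113 133 117  91  82
[... 5226 characters left out ...]
 247 251 254 239 153  97  58  58  72  68  71  68  73  77  60  87 113 125 123
286 230 229 231 230 230 230 230 227 226 231 208 216 243 235 244 245 244 243 243 244 245 247 250 253 255 235 120  48  50  58  66  71  70  69  76  72  78  94
287 230 229 229 228 229 228 230 230 229 231 227 227 230 227 219 215 236 245 244 245 243 243 244 246 248 253 254 255 242 118  46  48  58  67  72  71  73  73
288 230 231 240 237 230 230 228 230 229 228 229 231 229 228 228 229 209 218 218 235 245 245 244 243 243 245 246 249 252 254 255 243 116  48  48  58  67  66
289 230 229 234 242 240 239 233 226 230 230 230 230 229 231 229 231 227 229 230 207 230 216 235 244 244 244 243 243 244 246 249 253 254 255 243 120  46  49
```

```bash
python3 - <<'E'
from h import *
b=cv2.imread("pics/tg.png",0)
x,y=np.meshgrid(range(199,207),range(217,223)); w=np.clip(b[217:223,199:207].astype(float)-125,0,None); tt=((x*w).sum()/w.sum(),(y*w).sum()/w.sum())
a=cv2.cvtColor(r.snapshot("side"),cv2.COLOR_RGB2GRAY)
m=(a[269:280,230:244]>213); yy,xx=np.where(m); ss=(xx.mean()+230,yy.mean()+269)
X,e=tri(ss,tt); print(ss,tt,X,e, onz("top",*tt,.1726),onz("side",*ss,.1726))
seat=np.array([.5435,-.0315,.13])+.17*uy;R=tilt(np.radians(35));print("pred",seat-.052*R[:,2]); d=X-seat+.052*R[:,2];print("d ux,uy,z",d@ux,d@uy,d[2])
# sleeve in grip: rim brightness location check in side
c=r.get_state()["eef_pos"]; print(c,proj("side",c+[0,0,.0385]),proj("side",c-[0,0,.0315]))
import sys
u,v=proj("side",c-[0,0,.0315]).astype(int)
for q in range(v-12,v+14): print(q,' '.join(f"{k:3d}" for k in a[q,u-18:u+19]))
E
```

```text
(np.float64(236.33333333333334), np.float64(274.0833333333333)) (np.float64(202.42581888246627), np.float64(219.91522157996147)) [0.54051952 0.14134645 0.17493707] 0.0007284597880635527 [0.54056929 0.14160478 0.1726    ] [0.54154951 0.13961323 0.1726    ]
pred [0.53965123 0.14105296 0.17259591]
d ux,uy,z 0.000814097990404723 0.00042107199155479527 0.0023411636975534875
[ 0.44078584 -0.24768354  0.25008232] [322.54548038 119.48503373] [320.4771614  144.56837684]
132  89  88  88  92  86  87 203 202 201 206 147  72  83  92  87  90  92  95  96  97  96  95  91  93  89  92  88  83  86 107 149 149 147 150 151 150 150
133  88  86  87  90  85  92 208 204 201 209 215  81  80  84  92  83  96  98 100  93  90  91  90  91  90  89  88  90  81 105 143 142 143 140 142 142 143
134  89  90  90  93  84 106 214 211 201 208 223  86  76  87  87  81  91  94 100  94  94  94  94  94  95  91  93  91  75 109 147 146 140 142 143 139 141
135  83  91  82  86  88 112 216 205 200 209 223  84  82  88  89  88  95  95  92  86  84  93  94 100  98  95  86  87  75 123 140 139 132 134 138 137 146
136  88  83  85  95  82  8
[... 2617 characters left out ...]
 171 178 184 184 184 188 186 186 186 176 179 179 181 179 175 169 163 153 159 168 174 177 176
154 171 171 178 180 183 182 179 172 178 177 179 186 186 180 173 177 182 182 183 184 186 185 183 179 179 178 178 178 171 165 159 158 165 171 171 174 174
155 175 178 176 182 185 183 178 172 181 176 177 189 184 176 175 182 184 183 183 185 184 184 183 177 178 179 179 175 172 165 160 161 167 168 175 177 173
156 169 175 182 183 186 182 176 177 179 178 181 188 185 174 177 180 186 184 182 181 186 187 178 176 179 180 176 174 170 164 155 158 164 168 172 179 174
157 178 176 181 184 188 179 174 175 175 178 183 186 183 175 178 182 182 184 184 183 187 186 180 178 179 179 175 174 173 169 156 163 166 171 177 177 175
```

The tip triangulates to within 1 mm laterally and 2 mm in height of the model. Tilt the tool by 35°.

>>> move_arm(linear=[[0,0,0],[0,0,0],[0,0,0],[0,0,0],[0,0,0],[0,0,0]], angular=[[-0.122,0,0],[-0.122,0,0],[-0.122,0,0],[-0.122,0,0],[-0.122,0,0],[0,0,0]], gripper=[3.8,3.8,3.8,3.8,3.8,3.8])

```text
time_s: 12.73
eef_pos: [0.4368, -0.2434, 0.2441]
tool_rot: [2.011, 1.716, 0.54]
force: [-1.7, 0.8, -2.8]
grip_width: 0.0441
finger_force: 15.0
```

```bash
cat > sp.py <<'E'
from h import *
import sys
R=tilt(np.radians(35)); sp=-R[:,2]; seat=np.array([.5435,-.0315,.1305])+.17*uy+.0005*ux
to(seat+sp*(.031+float(sys.argv[1])),R); s=r.get_state(); print("F tool",(R.T@s["force"]).round(1),"M",s["moment"].round(2),"J",s["joints"].round(2))
E
python3 sp.py .1
```

```text
turn [-0.0146 -0.0072 -0.009 ]
shift cm (cur axes) [39.55 -0.8   0.74] in target axes [39.56 -0.45  0.45]
t 12.7333 pos [ 0.4368 -0.2434  0.2441] F [-1.7  0.8 -2.8] w 0.0441
F tool [ 0.6 -3.1  1.2] M [0.07 0.4  0.06] J [-1.14 -0.2   2.06  0.59  1.02 -1.23]
```

>>> move_arm(linear=[[0,0,-2],[2,0,-2],[3,0,0],[4,0,0],[4,0,0],[4,0,0],[4,0,0],[4,0,0]], angular=[[0,0,0],[0,0,0],[0,0,0],[0,0,0],[0,0,0],[0,0,0],[0,0,0],[0,0,0]], gripper=[3.8,3.8,3.8,3.8,3.8,3.8,3.8,3.8])

```text
time_s: 13.4
eef_pos: [0.4545, -0.0118, 0.2846]
tool_rot: [2.005, 1.717, 0.529]
force: [0.1, -1.3, -1.3]
grip_width: 0.0441
finger_force: 15.0
```

>>> move_arm(linear=[[4,0,0],[4,0,0],[4,0,0],[2,0,0],[0,0,0],[0,0,0],[0,0,0]], angular=[[0,0,0],[0,0,0],[0,0,0],[0,0,0],[0,0,0],[0,0,0],[0,0,0]], gripper=[3.8,3.8,3.8,3.8,3.8,3.8,3.8])

```text
time_s: 13.98
eef_pos: [0.472, 0.1018, 0.2826]
tool_rot: [2.008, 1.722, 0.523]
force: [-0.2, 0.1, -0.8]
grip_width: 0.0439
finger_force: 15.0
```

```bash
python3 sp.py .08
```

```text
turn [-0.021   0.001  -0.0009]
shift cm (cur axes) [ 4.91 -1.12  6.62] in target axes [ 4.9  -1.25  6.6 ]
t 13.9833 pos [0.472  0.1018 0.2826] F [-0.2  0.1 -0.8] w 0.0439
F tool [ 0.1 -0.6  0.6] M [-0.03  0.34 -0.02] J [ 0.09 -0.27  2.   -0.18  0.84  0.33]
```

>>> move_arm(linear=[[0,0,0],[1.7,-0.4,0],[1.6,-0.4,0],[1.6,-0.45,1.2],[0,0,1.2],[0,0,1.2],[0,0,0],[0,0,0]], angular=[[-0.021,0,0],[0,0,0],[0,0,0],[0,0,0],[0,0,0],[0,0,0],[0,0,0],[0,0,0]], gripper=[3.8,3.8,3.8,3.8,3.8,3.8,3.8,3.8])

```text
time_s: 14.65
eef_pos: [0.4897, 0.1466, 0.2459]
tool_rot: [1.996, 1.706, 0.538]
force: [-0.1, -0.5, -1.4]
grip_width: 0.0438
finger_force: 15.0
```

```bash
python3 sp.py .06; python3 sp.py .06; python3 - <<'E'
from h import *
# sleeve / spigot check: bright spigot tip and sleeve in top view
b=cv2.cvtColor(r.snapshot("top"),cv2.COLOR_RGB2GRAY); c=r.get_state()["eef_pos"]; R=tilt(np.radians(35));sp=-R[:,2]
print("sleeve lower end",proj("top",c-.031*sp),proj("side",c-.031*sp))
for q in range(205,240): print(q,' '.join(f"{k:3d}" for k in b[q,184:220]))
E
```

```text
turn [-0.      0.0032 -0.0045]
shift cm (cur axes) [ 0.22 -0.03  4.97] in target axes [ 0.2  -0.02  4.97]
t 14.65 pos [0.4897 0.1466 0.2459] F [-0.1 -0.5 -1.4] w 0.0438
F tool [-0.5 -0.8  1.2] M [ 0.02  0.36 -0.02] J [ 0.25 -0.16  2.03 -0.34  0.73  0.6 ]
turn [-0.      0.0032 -0.0045]
shift cm (cur axes) [ 0.22 -0.03  4.97] in target axes [ 0.2  -0.02  4.97]
t 14.65 pos [0.4897 0.1466 0.2459] F [-0.1 -0.5 -1.4] w 0.0438
F tool [-0.5 -0.8  1.2] M [ 0.02  0.36 -0.02] J [ 0.25 -0.16  2.03 -0.34  0.73  0.6 ]
sleeve lower end [198.96362943 229.07137195] [251.92210853 262.69671553]
205  77  78  78  79  79  79  80  80  83  86  86  87  86  74  73 112 131 132 116  84  68  60  54  57  61  71 101 124 132 129 109  67  52  54  53  51
206  57  61  66  66  72  75  76  76  77  78  78  80  79  71  98 128 132 119  88  73  73  72  73  72  64  52  56  78 117 134 131  99  49  52  53  52
207  50  51  52  53  54  55  56  57  59  63  67  67  66  77 112 131 118  90  82  77  78  77  78  79  78  76  68  51  61 109 134 118  79  50  50  50
208  52  51  51  50  51  48  49  50  52  53  52  52  51  88 122 124  96  
[... 3962 characters left out ...]
  52  47  47  57  55  50  52  42  44  54  53  47  83 121 132 131 131 131 131 131 130 131 131 130 129 130 132
236  50  52  52  50  52  51  51  50  51  52  50  49  50  50  51  52  40  44  55  52  57 105 133 134 134 133 133 133 131 131 131 131 130 129 130 134
237  50  51  50  52  52  51  52  51  52  52  51  51  52  49  52  51  40  41  53  51  54  73  87  94 106 111 123 131 136 136 132 133 133 133 132 135
238  50  52  51  51  50  51  51  52  51  51  51  52  53  52  52  47  42  48  52  55  76  89  84  79  79  76  78  82  83  85  91 100 108 120 130 137
239  53  53  51  51  51  52  51  50  51  51  51  51  51  51  52  45  37  38  41  60  89 102 100  99  97  96  96  92  86  87  86  80  80  82  83  85
```

>>> move_arm(linear=[[0.2,0,1],[0,0,1],[0,0,1],[0,0,1],[0,0,1],[0,0,0],[0,0,0]], angular=[[0,0,0],[0,0,0],[0,0,0],[0,0,0],[0,0,0],[0,0,0],[0,0,0]], gripper=[3.8,3.8,3.8,3.8,3.8,3.8,3.8])

```text
time_s: 15.28
eef_pos: [0.5184, 0.1456, 0.205]
tool_rot: [1.994, 1.708, 0.539]
force: [0.5, -0.1, -1.2]
grip_width: 0.0441
finger_force: 15.0
```

```bash
python3 sp.py .03; python3 - <<'E'
from h import *
a=cv2.cvtColor(r.snapshot("side"),cv2.COLOR_RGB2GRAY); c=r.get_state()["eef_pos"]; R=tilt(np.radians(35));sp=-R[:,2];e=c-.031*sp
print("end",proj("side",e),"edges",proj("side",e+.022*uy),proj("side",e-.022*uy),proj("side",e+.022*R[:,1]),proj("side",e-.022*R[:,1]))
for q in range(256,290): print(q,' '.join(f"{k:3d}" for k in a[q,214:262]))
E
```

```text
turn [ 0.0005  0.0013 -0.0024]
shift cm (cur axes) [-0.12 -0.01  2.99] in target axes [-0.13 -0.01  2.99]
t 15.2833 pos [0.5184 0.1456 0.205 ] F [ 0.5 -0.1 -1.2] w 0.0441
F tool [-0.  -0.3  1.2] M [0.05 0.3  0.01] J [ 0.22 -0.07  2.06 -0.38  0.61  0.63]
end [238.36517606 273.54371506] edges [233.42385866 282.27609465] [243.14069467 265.10433788] [229.27993557 266.63061181] [247.36509879 280.39189867]
256 161 166 176 172 168 164 170 125 148 111 111 115 116 106 111 113 111 115 115 114 114 126  83  64  65  62 196 191 201 119  62  77  87  92  90  83  86  90  85  93  88  90  94  85  94  91  86  95
257 162 172 172 171 166 171 138 148 112 115 109 115 115 112 111 112 112 113 117 118 117 113  71  64  58 118 165 204 140  58  75  77  84  89  91  85  81  82  89  89  89  88  97  90  89  92  94  94
258 171 173 174 165 171 147 126 125 103 114 116 110 109 108 115 114 119 114 118  63  63  57  72  60  97 152 109  92  80  72  77  72  84  85  91  87  91  85  88  87  88  91  87  94  99  93  94  91
259 170 173 169 168 167 125 150 100 120 119 116 112 110 116 113 117 114 119 123  56  49  47  69  80 152 116 
[... 5267 characters left out ...]
 116  31  24  30  50  50  52  57  55  56  53  55  64  60  61  57  60  59  57  55  60  54  59  55  66  58  60  66
287 225 225 225 226 225 223 228 221 210 211 232 245 244 243 241 241 242 243 247 251 254 255 234 102  29  35  43  51  48  50  54  58  57  51  54  55  61  64  59  50  65  57  60  61  61  53  57  60
288 226 226 224 227 226 225 226 225 223 225 201 213 211 231 243 243 241 241 241 243 245 248 252 254 255 235 102  26  31  41  51  49  56  57  57  59  58  61  59  62  62  53  63  62  61  57  60  59
289 229 223 225 227 227 225 227 226 225 226 225 225 225 204 227 211 234 243 243 241 241 241 242 245 248 252 254 255 237 100  27  32  35  49  50  58  55  58  50  59  47  61  57  60  59  59  55  62
```

The sleeve's end matches the prediction within a pixel (left edge 229, bottom row 284.5). Pushing on.

>>> move_arm(linear=[[-0.1,0,0.5],[0,0,0.5],[0,0,0.5],[0,0,0.5],[0,0,0.5],[0,0,0]], angular=[[0,0,0],[0,0,0],[0,0,0],[0,0,0],[0,0,0],[0,0,0]], gripper=[3.8,3.8,3.8,3.8,3.8,3.8])

```text
time_s: 15.83
eef_pos: [0.5331, 0.1426, 0.1845]
tool_rot: [1.993, 1.709, 0.541]
force: [1.3, -1.6, -0.8]
grip_width: 0.0443
finger_force: 14.9
```

```bash
python3 sp.py 0
```

```text
turn [ 0.0015  0.0007 -0.0018]
shift cm (cur axes) [-0.06 -0.07  3.45] in target axes [-0.06 -0.07  3.45]
t 15.8333 pos [0.5331 0.1426 0.1845] F [ 1.3 -1.6 -0.8] w 0.0443
F tool [-1.4  0.8  1.6] M [-0.23 -0.12 -0.14] J [ 0.2  -0.02  2.07 -0.4   0.54  0.64]
```

>>> move_arm(linear=[[0,0,0.5],[0,0,0.5],[0,0,0.5],[0,0,0.5],[0,0,0.5],[0,0,0.3],[0,0,0]], angular=[[0,0,0],[0,0,0],[0,0,0],[0,0,0],[0,0,0],[0,0,0],[0,0,0]], gripper=[3.8,3.8,3.8,3.8,3.8,3.8,3.8])

```text
time_s: 16.42
eef_pos: [0.5488, 0.1402, 0.1616]
tool_rot: [1.993, 1.709, 0.54]
force: [3.3, -1.8, -0.6]
grip_width: 0.0439
finger_force: 14.9
```

```bash
python3 sp.py 0
```

```text
turn [ 0.0012  0.0007 -0.0019]
shift cm (cur axes) [-0.05 -0.05  0.67] in target axes [-0.06 -0.05  0.67]
t 16.4167 pos [0.5488 0.1402 0.1616] F [ 3.3 -1.8 -0.6] w 0.0439
F tool [-1.3  2.6  2.5] M [-0.34 -0.23 -0.21] J [ 0.19  0.04  2.08 -0.43  0.48  0.67]
```

Sliding freely. Final push onto the shoulder in small steps.

>>> move_arm(linear=[[0,0,0.2],[0,0,0.2],[0,0,0.2],[0,0,0.1],[0,0,0]], angular=[[0,0,0],[0,0,0],[0,0,0],[0,0,0],[0,0,0]], gripper=[3.8,3.8,3.8,3.8,3.8])

```text
time_s: 16.83
eef_pos: [0.5521, 0.1396, 0.1566]
tool_rot: [1.993, 1.708, 0.54]
force: [-1.7, -2.5, 4.4]
grip_width: 0.0436
finger_force: 15.0
```

```bash
python3 sp.py 0
```

```text
turn [ 0.0014  0.0009 -0.0018]
shift cm (cur axes) [-0.04 -0.04  0.06] in target axes [-0.04 -0.04  0.06]
t 16.8333 pos [0.5521 0.1396 0.1566] F [-1.7 -2.5  4.4] w 0.0436
F tool [-2.7  1.5 -4.4] M [-0.4   0.1  -0.32] J [ 0.18  0.05  2.08 -0.44  0.46  0.68]
```

>>> move_arm(linear=[[0,0,0.1],[0,0,0.1],[0,0,0.1],[0,0,0]], angular=[[0,0,0],[0,0,0],[0,0,0],[0,0,0]], gripper=[3.8,3.8,3.8,3.8])

```text
time_s: 17.17
eef_pos: [0.5524, 0.139, 0.1542]
tool_rot: [1.994, 1.709, 0.538]
force: [-14.4, -2.7, 13.6]
grip_width: 0.0439
finger_force: 15.0
```

```bash
python3 sp.py 0
```

```text
turn [ 0.0002  0.0019 -0.0017]
shift cm (cur axes) [ 0.01  0.07 -0.16] in target axes [ 0.01  0.07 -0.16]
t 17.1667 pos [0.5524 0.139  0.1542] F [-14.4  -2.7  13.6] w 0.0439
F tool [ -4.9  -3.6 -19.1] M [-0.64  0.9  -0.52] J [ 0.18  0.06  2.08 -0.44  0.46  0.68]
```

The sleeve is seated with 19 N axial at the expected depth. Release and withdraw along the axis.

>>> move_arm(linear=[[0,0,-0.1],[0,0,0],[0,0,0],[0,0,0],[0,0,0]], angular=[[0,0,0],[0,0,0],[0,0,0],[0,0,0],[0,0,0]], gripper=[6.4,6.4,6.4,6.4,6.4])

```text
time_s: 17.58
eef_pos: [0.5534, 0.1397, 0.1545]
tool_rot: [1.993, 1.709, 0.541]
force: [0.1, 0.1, 0.4]
grip_width: 0.0635
finger_force: 0.0
```

>>> move_arm(linear=[[0,0,-0.5],[0,0,-1],[0,0,-2],[0,0,-3],[0,0,-3],[0,0,-3],[0,0,-3],[0,0,0],[0,0,0]], angular=[[0,0,0],[0,0,0],[0,0,0],[0,0,0],[0,0,0],[0,0,0],[0,0,0],[0,0,0],[0,0,0]], gripper=[6.4,6.4,6.4,6.4,6.4,6.4,6.4,6.4,6.4])

```text
time_s: 18.33
eef_pos: [0.4654, 0.1539, 0.2844]
tool_rot: [1.99, 1.707, 0.547]
force: [0.5, 0.1, -1.2]
grip_width: 0.0643
finger_force: 0.0
```

```bash
python3 sp.py 0; python3 - <<'E'
from h import *
R=tilt(np.radians(35)); sp=-R[:,2]; seat=np.array([.5435,-.0315,.1305])+.17*uy+.0005*ux
e=seat+.07*sp
a=cv2.cvtColor(r.snapshot("side"),cv2.COLOR_RGB2GRAY);b=cv2.cvtColor(r.snapshot("top"),cv2.COLOR_RGB2GRAY)
for n,im in(("side",a),("top",b)):
    u,v=proj(n,e); t=np.linspace(0,6.283,200); q=np.array([proj(n,e+.022*(np.cos(k)*uy+np.sin(k)*R[:,1])) for k in t])
    print(n,u,v,"ellipse cols",q[:,0].min(),q[:,0].max(),"rows",q[:,1].min(),q[:,1].max()); U,V=int(u),int(v)
    for y in range(V-14,V+15): print(y,' '.join(f"{k:3d}" for k in im[y,U-14:U+15]), U-14)
E
```

```text
turn [ 0.006  -0.0024 -0.0022]
shift cm (cur axes) [-0.19 -0.27 15.57] in target axes [-0.15 -0.17 15.57]
t 18.3333 pos [0.4654 0.1539 0.2844] F [ 0.5  0.1 -1.2] w 0.0643
F tool [ 0.2 -0.3  1.3] M [-0.02  0.21  0.04] J [ 0.29 -0.23  1.99 -0.33  0.84  0.6 ]
side 241.31557720532345 271.3328340574983 ellipse cols 230.88678171978464 251.49154202560382 rows 260.3915527643331 282.5050814575518
257 108 112 110 114 116 111 111 115 109  70  64  58 120 145 141 139 142 143 143 150 148  71  57  64  72  70  70  72  73 227
258 112 117 109 112 115 107 117 119  79  67  63  96 146 144 142 144 143 135 143 148 159  72  64  70  70  72  75  72  71 227
259 110 111 117 116 111 110 115 100  65  64  74 145 140 143 136 141 144 139 145 152  87  70  68  66  64  66  70  71  72 227
260 112 115 119 116 114 113 117  70  64  54 119 144 134 137 135 136 140 143 151  82  59  68  77  71  65  75  70  74  67 227
261 114 116 116 110 111 115  87  62  48  81 164 188 185 179 172 163 151 141  69  59  67  74  65  70  69  69  70  72  70 227
262 108 117 113 109 113 108  58  59 189 196 190 186 184 184 186 186 188 185 118  51  64  
[... 5914 characters left out ...]
  95 123 125 129 129 129 128 127 129 130 130 130 129 128 128 130 129 130 130 187
232 111 104 102 100  97  89 108 131 126 121 127 131 129 130 130 130 129 129 129 130 131 130 129 128 129 129 131 131 130 187
233 122 106 105 122 120 115 117 128 131 131 131 130 129 129 128 128 127 128 129 130 130 130 130 129 128 128 130 130 130 187
234  93  88  89  93  94  92 108 116 101  95 108 133 138 131 130 129 129 129 128 129 130 130 129 129 129 131 130 131 130 187
235 121 118 112 107 100  89  90  87  80  84  87 105 125 135 133 131 130 130 130 130 130 130 130 130 131 131 130 131 130 187
236  72  70  71  79  94  96  89  88  99 109  93  76  83  93 101 120 129 132 132 131 133 134 133 133 132 131 131 131 130 187
```

```bash
python3 -c "
from plant import r
print(r.job_done())"
```

```text
the job is handed in; nothing more can be done
None
```

The crank is on its stop at about 13.95 rad, and the slim sleeve is on the spindle against the shoulder and released. Its rim is within about 1 mm of the fully-home position in both camera views. I handed the job in at about 18 s, and no verdict came back.

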